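Clear and raise the telescopic camera stand

TASK

Lift the roll of tape off the post of the little camera stand and lay it flat on the counter beside the stand. Then take the post by its head and draw it straight up out of the tube, without binding it or lifting the stand, until the black limit groove has just come out above the collar, and finish still holding the post steady there so that I can tighten the collar. The stand stays standing where it is, and the other things on the counter are left alone.

Things in the scene. Friction and masses are not known exactly. Their poses are not given: they have to be found in the camera images.
- stand: telescopic desk stand for a small camera, loose on the counter, 1.3 kg: dark steel base disc 130 mm across, 12 mm thick; upright aluminium tube 25 mm across on its centre; ribbed black twist-lock collar 44 mm across from 100 to 128 mm up, not tightened. One upright 15 mm bore runs down collar and tube. Origin: centre of the base's underside; z up along the bore.
- collar_top (a point): centre of the bore's mouth on the collar's flat top face, 128 mm above the stand's origin; z up along the bore, out of it.
- post: steel post 14 mm across, 150 mm long, 0.10 to 0.19 kg, loose in the bore (1 mm clearance). It starts standing on the bore's bottom, 18 mm above the stand's origin, 40 mm of it showing; let go when raised, it drops back. Origin: centre of its lower end; z up along it. Shaft to 131 mm, aluminium head 24 mm across from 131 to 145 mm, brass stud 6 mm across to 150 mm.
- post_head (a point): middle of the post's aluminium head (24 mm across, 14 mm high), where to grip it; 138 mm above the post's origin, on its axis.
- limit_groove (a point): middle of the black limit groove round the post (4 mm wide), on the axis, 48 mm above the post's origin; at the start hidden 62 mm below the collar's top, and to be brought to just above it (3 to 6 mm is good), which leaves about 45 mm of post in the bore.
- tape: roll of white insulating tape on a cardboard core, 60 mm across outside, 37 mm hole, 19 mm wide, about 0.05 kg; at the start it lies flat on top of the collar, round the post, up to 5 mm off centre, its top 147 mm above the counter, free to shift sideways until it meets the post. Origin: centre of its underside; z along its axis.
- tape_center (a point): centre of the tape roll, 9.5 mm above its origin on its axis.
- multimeter: black multimeter lying on its back, 140 x 74 x 41 mm; bystander. Origin: centre of its underside, x along its length.
- camera: small grey box camera with a black lens, 72 x 46 x 40 mm; bystander. Origin: under its middle, lens towards -x.
- relay: small relay board with a blue cube relay, 51 x 26 x 20 mm; bystander. Origin: centre of its underside.
- screwdriver: screwdriver with an amber handle, 190 mm long, lying; bystander. Origin: under its middle, x along it, tip towards +x.

How it is judged:
By the outcome, as a careful person would: the job done as asked, in the order asked, and still so for the second after the job is handed in, while the arm keeps its last pose, push and grip.
It also fails if it takes over 58 s, if anything falls off the work surface, if the arm or the gripper's body presses on something with over 40 N, if the wrist force passes 120 N, or if a joint passes its speed limit or range.

ROBOT

A 6-joint arm with a two-finger parallel gripper is mounted at the origin on the work surface. World frame = base frame: x ahead of the robot, y to its left, z up, the work surface at z = 0. Lengths are in m, angles in degrees, forces in N, time in s.
With the tool pointing down it reaches from about 0.35 to 0.875 m from the base axis. Payload 4.2 kg.
Tool frame: the origin (TCP) lies midway between the tips of the shut fingers; the grasp point (between the pads) lies r.grasp_offset behind it (r.grasp_offset is the distance from the TCP to the grasp point, in m); z points along the fingers, y is the direction in which the jaws open and shut (so a half turn about z gives the same grasp; the last joint's range is limited). The gripper opens to 87 mm and grips with 3 to 60 N. Pads are 19 mm wide; open, the fingers measure 117 mm over their backs; the gripper's body (75 mm by 190 mm) begins 51 mm behind the grasp point.
Start: joints at [88.9, 22.042, 0.453, 0, -68.411, -14.817], TCP at [0.171, 0.601, 0.223] pointing down, gripper open.
Joint ranges: [-179.83, 179.83], [-69.29, 118.12], [-61.27, 80.66], [-181.25, 117.63], [-171.15, -9.14], [-177.46, 177.46]. Speed limits (degrees/s): [159.86, 159.86, 180, 180, 180, 180].

INTERFACE

Orientations are given as a 3x3 rotation matrix whose columns are the frame's x, y, z axes.
In Python, from station import sense, optics, r gives the robot as it stands. The module is installed in compiled form; this text tells all that it offers.
- The arm moves only by the tool servo_tool, never from a script. Its argument "deltas" is a list of rows, each an object with "slide": the shift along the tool's x, y, z in units of 25 mm (1.0 is 25 mm), a list of three; "spin": the turn about the tool's z in units of 8 degrees (1.0 is 8 degrees). A call has 1 to 10 rows; each row shifts and turns the pose as measured when the row begins, along the tool's axes as they then stand; what a row does not reach is not made up. A row lasts 1/10 s, in which the tool goes at most 50 mm and 8.59 degrees, less where a joint would pass 70% of its speed; a pose out of reach is approached as far as the arm can. A call is refused whole if a number of a shift passes 1 or a number of a turn 1, either way. A call with a gripper value outside its range is refused whole. "gripper" is the closure in counts, from 0 (fully open) to 255 (shut), set as the call begins (left out, the last holds). The fingers move at their own pace and stop on an object; the grip force is fixed at half the most. Time passes only in rows, so rows that do not move let the fingers close. It gives the time, the measured TCP pose, the force and the opening at its end, in the units of the state.
- sense(): the state, without advancing time (a new reading comes with each control period).
- optics.capture(name): name is "side" or "top"; returns a dict with "frame" (384x512x3 uint8, red, green, blue), "camera_matrix" (3x3 intrinsics, pixels), "eye" and "rotation" of the camera in the world. Camera axes: x right, y down, z forward; pixel columns grow to the right and rows downward; lengths in m; the calibration is good to about 2 mm. A picture is of the moment at which its call begins. There is no depth.
- r.finish_job(): hands the job in, once; it reports no verdict.
The state is a dict: "time_s": time; "joints": joint angles; "joint_velocities": joint speeds; "effort": joint torques, N m; "tcp_pos": TCP position; "ee_rot": TCP orientation; "wrist_force": force on the tool from outside, world axes, zero at the start; "moment": the same for the moment, N m; "gripper_width": opening from 0.0 (shut) to 1.0 (fully open).
Only numpy, scipy, OpenCV 4.12 (cv2) and the standard library are available. Lean on these libraries where they do the work, as an engineer would, in place of code of your own. Each camera call takes 0.05 s, during which the arm holds its last target.

## Working session

There is one attempt and no reset: what is moved stays moved. The work goes in short steps, Python scripts to look and compute and a tool call to move; the robot and the scene stay as the last step left them, time stands still between calls to the robot, and variables do not carry over. Pictures are saved under pics/ and viewed, and the job is handed in when it is done.

Besides the shell and the picture viewer there is one more tool, called after "Emit:" by a JSON object that holds its "name" and its "arguments". servo_tool: Moves the arm, as the interface text tells. Its arguments: {"type":"object","properties":{"deltas":{"type":"array"},"gripper":{"type":"number"}},"required":["deltas"]}

```bash
mkdir -p pics; python3 - <<'E'
from station import sense, optics, r
import cv2,numpy as np
s=sense()
for k in s: print(k,np.round(s[k],3).tolist())
print(r.grasp_offset)
for n in("side","top"):
    c=optics.capture(n); cv2.imwrite(f"pics/{n}0.png",c["frame"][:,:,::-1]); print(n,c["camera_matrix"],c["eye"],c["rotation"])
E
```

```text
time_s 0.0
joints [88.901, 22.091, 0.38, -0.027, -68.412, -14.815]
joint_velocities [0.02, 0.038, -0.03, -0.032, -0.009, 0.053]
effort [0.0, -39.066, 18.74, 4.22, 0.011, -0.0]
tcp_pos [0.171, 0.6, 0.221]
ee_rot [[0.962, -0.274, -0.0], [-0.274, -0.962, -0.002], [0.0, 0.002, -1.0]]
wrist_force [-0.728, -0.345, -0.742]
moment [-0.017, -0.004, -0.034]
gripper_width 1.001
0.0187
side [[370.57094545   0.         257.3895976 ]
 [  0.         370.57094545 187.64911207]
 [  0.           0.           1.        ]] [0.12250653 0.48561618 0.71239789] [[-0.74089623 -0.45270137  0.49611918]
 [-0.67161331  0.50256826 -0.54439022]
 [-0.00288756 -0.7365369  -0.6763912 ]]
top [[425.42878525   0.         258.41713865]
 [  0.         425.42878525 197.84490263]
 [  0.           0.           1.        ]] [0.43486763 0.01727425 1.08431028] [[-0.02789947 -0.99247831  0.1191991 ]
 [-0.99955041  0.02638875 -0.01423386]
 [ 0.01098128 -0.11954262 -0.99276834]]
```

View pics/side0.png

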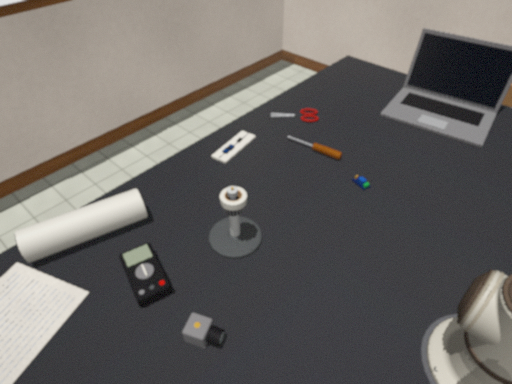

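View pics/top0.png

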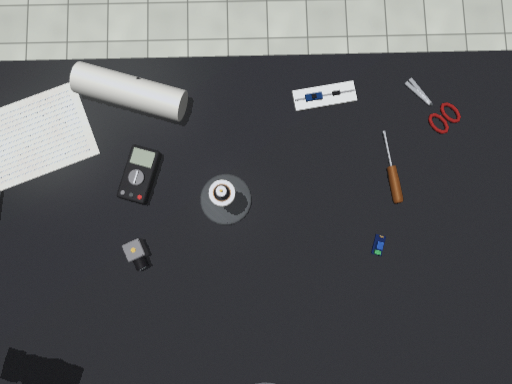

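The tape (white ring) is on the stand at about (233,197) in side and (222,192) in top. The multimeter and camera lie to the left in the top view, and the relay and screwdriver to the right. Next I'll measure these.

```bash
cat > h.py <<'E'
import cv2,numpy as np
def ray(c,u,v):
    K=c["camera_matrix"]; d=np.linalg.inv(K)@[u,v,1]; return np.array(c["eye"]),np.array(c["rotation"])@d
def onz(c,u,v,z):
    e,d=ray(c,u,v); return e+d*(z-e[2])/d[2]
def tri(a,b):
    A=np.zeros((3,3));y=np.zeros(3)
    for e,d in(a,b):
        d=d/np.linalg.norm(d);P=np.eye(3)-np.outer(d,d);A+=P;y+=P@e
    p=np.linalg.solve(A,y)
    return p,[np.linalg.norm(np.cross(p-e,d/np.linalg.norm(d))) for e,d in(a,b)]
def proj(c,p):
    q=np.array(c["rotation"]).T@(np.array(p)-c["eye"]);q=np.array(c["camera_matrix"])@q;return q[:2]/q[2]
def crop(c,u,v,h,name,f=8):
    im=c["frame"][v-h:v+h,u-h:u+h,::-1]; cv2.imwrite(name,cv2.resize(im,None,fx=f,fy=f,interpolation=cv2.INTER_CUBIC))
E
python3 - <<'E'
from h import *
from station import optics
im=[]
for n,u,v in(("side",234,220),("top",224,197)):
    c=optics.capture(n); x=c["frame"][v-37:v+37,u-30:u+30,::-1]; im.append(cv2.resize(x,None,fx=6.5,fy=6.5,interpolation=cv2.INTER_CUBIC))
    g=c["frame"].astype(int); m=((g.min(2)>130)&(g.max(2)-g.min(2)<45)).astype(np.uint8)
    w=np.zeros_like(m);w[v-37:v+20,u-25:u+25]=1;m*=w
    cs,_=cv2.findContours(m,cv2.RETR_EXTERNAL,cv2.CHAIN_APPROX_NONE)
    k=max(cs,key=cv2.contourArea);print(n,cv2.fitEllipse(k),cv2.boundingRect(k),cv2.contourArea(k))
cv2.imwrite("pics/z0.png",np.hstack(im))
E
```

```text
side ((232.41415405273438, 196.73468017578125), (22.346393585205078, 27.235370635986328), 75.76319885253906) (219, 186, 28, 24) 471.5
top ((221.3180694580078, 192.3762664794922), (26.14756965637207, 26.591032028198242), 20.175621032714844) (208, 179, 27, 28) 544.5
```

View pics/z0.png

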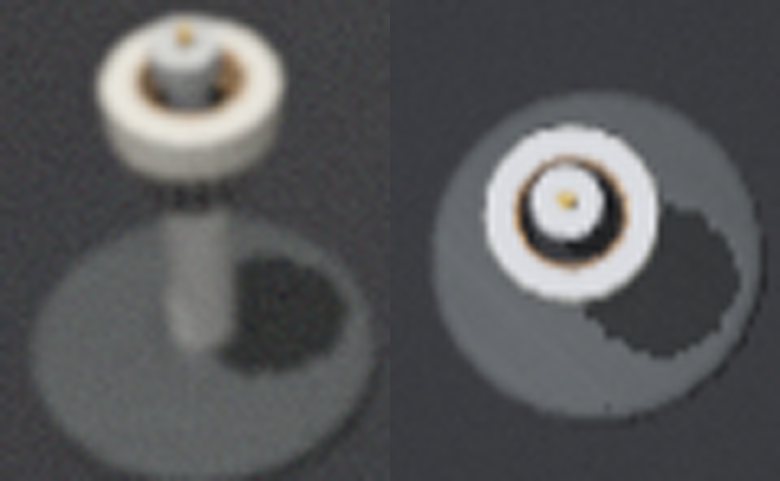

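```bash
python3 - <<'E'
from h import *
from station import optics
s=optics.capture("side");t=optics.capture("top")
print("stud",tri(ray(s,231.9,188.3),ray(t,220.9,190.4)), onz(t,220.9,190.4,.168),onz(s,231.9,188.3,.168))
print("tape top",onz(t,221.3,192.4,.147)); 
print("base top",onz(t,225.1,198.6,.012))
# base by side : edges x 30..376, y 208..478
print("base side",onz(s,204+203/6.5-.5,183+343/6.5-.5,.012))
# finer blobs
for n,c,(u,v) in(("side",s,(233,197)),("top",t,(222,192))):
    g=c["frame"].astype(int)[v-20:v+20,u-20:u+20]
    br=(g[:,:,0]-g[:,:,2]>60); ys,xs=np.nonzero(br); print(n,list(zip(xs+u-20,ys+v-20))[:40])
# bystanders on counter
for nm,u,v,z in(("mm",139,174,.03),("cam",136,254,.03),("relay",379,245,.01),("sd handle",395,184,.01),("sd tip",385,132,.01),("roll r",185,105,.03),("roll l",80,75,.03),("card l",295,100,0),("paper r",97,150,0)): print(nm,onz(t,u,v,z).round(3))
E
```

```text
stud (array([0.56322533, 0.08498936, 0.16631557]), [np.float64(0.000439066794671358), np.float64(0.0004390667946715582)]) [0.5633334  0.08514555 0.168     ] [0.56147798 0.08599931 0.168     ]
tape top [0.56177206 0.0858918  0.147     ]
base top [0.56393502 0.08642673 0.012     ]
base side [0.56158003 0.08698037 0.012     ]
side [(np.int64(232), np.int64(188))]
top [(np.int64(220), np.int64(190)), (np.int64(221), np.int64(190)), (np.int64(220), np.int64(191)), (np.int64(221), np.int64(191)), (np.int64(213), np.int64(193)), (np.int64(213), np.int64(194)), (np.int64(214), np.int64(196))]
mm [0.63 0.3  0.03]
cam [0.431 0.306 0.03 ]
relay [ 0.436 -0.298  0.01 ]
sd handle [ 0.59  -0.349  0.01 ]
sd tip [ 0.728 -0.332  0.01 ]
roll r [0.806 0.183 0.03 ]
roll l [0.892 0.452 0.03 ]
card l [ 0.823 -0.102 -0.   ]
paper r [0.701 0.416 0.   ]
```

Emit:
{"name": "servo_tool", "arguments": {"deltas": [{"slide": [0, 0, 0], "spin": 1}, {"slide": [0, 0, 0], "spin": 1}, {"slide": [0, 0, 0], "spin": 1}, {"slide": [0, 0, 0], "spin": 1}, {"slide": [0, 0, 0], "spin": 1}, {"slide": [0, 0, 0], "spin": 1}, {"slide": [0, 0, 0], "spin": 1}, {"slide": [0, 0, 0], "spin": 1}, {"slide": [0, 0, 0], "spin": 1}, {"slide": [0, 0, 0], "spin": 0.3}], "gripper": 0}}

```text
time_s: 1.3
tcp_pos: [0.1711, 0.6001, 0.2209]
ee_rot: [[-0.061, -0.998, -0.001], [-0.998, 0.061, -0.003], [0.003, 0.001, -1.0]]
wrist_force: [1.2, 0.2, 0.1]
gripper_width: 0.998
```

Emit:
{"name": "servo_tool", "arguments": {"deltas": [{"slide": [0, 0, 0], "spin": -0.44}, {"slide": [0.5, -0.38, 0], "spin": 0}, {"slide": [1, -0.76, 0], "spin": 0}, {"slide": [1, -0.76, 0], "spin": 0}, {"slide": [1, -0.76, 0], "spin": 0}, {"slide": [1, -0.76, 0], "spin": 0}, {"slide": [1, -0.76, 0], "spin": 0}, {"slide": [1, -0.76, 0], "spin": 0}, {"slide": [1, -0.76, 0], "spin": 0}, {"slide": [1, -0.76, 0], "spin": 0}]}}

```text
time_s: 2.3
tcp_pos: [0.3376, 0.3754, 0.2205]
ee_rot: [[-0.002, -1.0, -0.001], [-1.0, 0.002, -0.005], [0.005, 0.001, -1.0]]
wrist_force: [0.1, -0.2, -0.5]
gripper_width: 0.999
```

Emit:
{"name": "servo_tool", "arguments": {"deltas": [{"slide": [1, -0.76, 0], "spin": 0}, {"slide": [1, -0.76, 0], "spin": 0}, {"slide": [1, -0.76, 0], "spin": 0}, {"slide": [1, -0.76, 0], "spin": 0}, {"slide": [1, -0.76, 0], "spin": 0}, {"slide": [1, -0.76, 0], "spin": 0}, {"slide": [0.5, -0.4, 0], "spin": 0}, {"slide": [0, 0, 0], "spin": 0}]}}

```text
time_s: 3.1
tcp_pos: [0.4649, 0.1949, 0.2224]
ee_rot: [[-0.016, -1.0, -0.001], [-1.0, 0.016, -0.004], [0.005, 0.001, -1.0]]
wrist_force: [-0.7, 0.7, -1.1]
gripper_width: 1.0
```

Emit:
{"name": "servo_tool", "arguments": {"deltas": [{"slide": [1, -0.9, 0], "spin": -0.1}, {"slide": [1, -0.9, 0], "spin": 0}, {"slide": [1, -0.9, 0], "spin": 0}, {"slide": [0.8, -0.7, 0], "spin": 0}, {"slide": [0.3, -0.3, 0], "spin": 0}, {"slide": [0, 0, 0], "spin": 0}]}}

```text
time_s: 3.7
tcp_pos: [0.557, 0.0883, 0.2231]
ee_rot: [[-0.003, -1.0, -0.001], [-1.0, 0.003, -0.003], [0.003, 0.001, -1.0]]
wrist_force: [-1.5, 1.0, -0.3]
gripper_width: 0.998
```

```bash
python3 - <<'E'
from h import *
from station import optics,sense
s=optics.capture("side");t=optics.capture("top")
im=[]
for n,c,u,v in(("side",s,234,200),("top",t,224,197)):
    x=c["frame"][v-48:v+48,u-48:u+48,::-1]; im.append(cv2.resize(x,None,fx=4,fy=4,interpolation=cv2.INTER_CUBIC))
cv2.imwrite("pics/z1.png",np.hstack(im))
q=sense();print(q["tcp_pos"],q["ee_rot"],q["joints"],q["wrist_force"])
E
```

```text
[0.55615165 0.08927303 0.22322359] [[-0.00121487 -0.99999841 -0.00130174]
 [-0.99999523  0.00121857 -0.00283871]
 [ 0.00284029  0.00129829 -0.99999512]] [ 25.66525758  16.06598549  -8.30775592   0.12534362 -65.76398042
 -25.7865612 ] [ 0.50552023  0.03342477 -0.54835722]
```

View pics/z1.png

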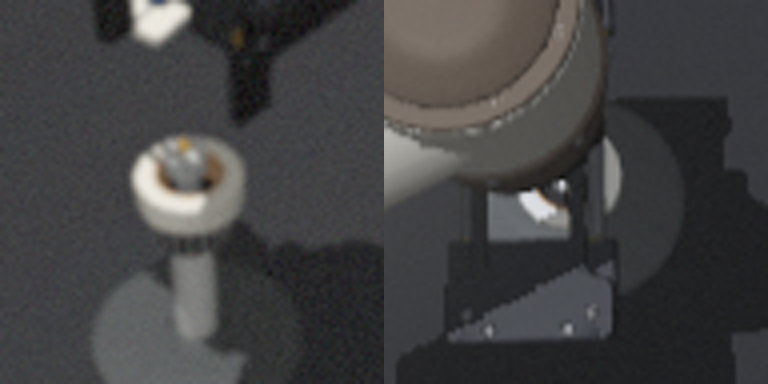

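Emit:
{"name": "servo_tool", "arguments": {"deltas": [{"slide": [0.14, -0.25, 0], "spin": 0}, {"slide": [0, 0, 0], "spin": 0}, {"slide": [0, 0, 0.8], "spin": 0}, {"slide": [0, 0, 0.8], "spin": 0}, {"slide": [0, 0, 0], "spin": 0}, {"slide": [0, 0, 0], "spin": 0}]}}

```text
time_s: 4.4
tcp_pos: [0.5615, 0.0898, 0.1847]
ee_rot: [[0.005, -1.0, 0.002], [-1.0, -0.005, -0.001], [0.001, -0.002, -1.0]]
wrist_force: [0.5, -0.4, 0.3]
gripper_width: 1.0
```

```bash
python3 - <<'E'
from h import *
from station import optics,sense
q=sense();print(q["tcp_pos"],q["ee_rot"],q["wrist_force"])
s=optics.capture("side")
p=np.array(q["tcp_pos"]);R=np.array(q["ee_rot"])
x=cv2.resize(s["frame"][152:248,176:304,::-1],None,fx=6,fy=6,interpolation=cv2.INTER_CUBIC)
for o in(-.0435,0,.0435):
    u=proj(s,p+R@[0,o,0]); cv2.circle(x,(int((u[0]-176+.5)*6),int((u[1]-152+.5)*6)),4,(0,0,255),-1)
cv2.imwrite("pics/z2.png",x)
E
```

```text
[0.56153608 0.08982904 0.18468504] [[ 0.00546001 -0.99998235  0.00234256]
 [-0.99998441 -0.00546272 -0.00115471]
 [ 0.00116748 -0.00233622 -0.99999659]] [ 0.45998161 -0.37243991  0.33144386]
```

View pics/z2.png

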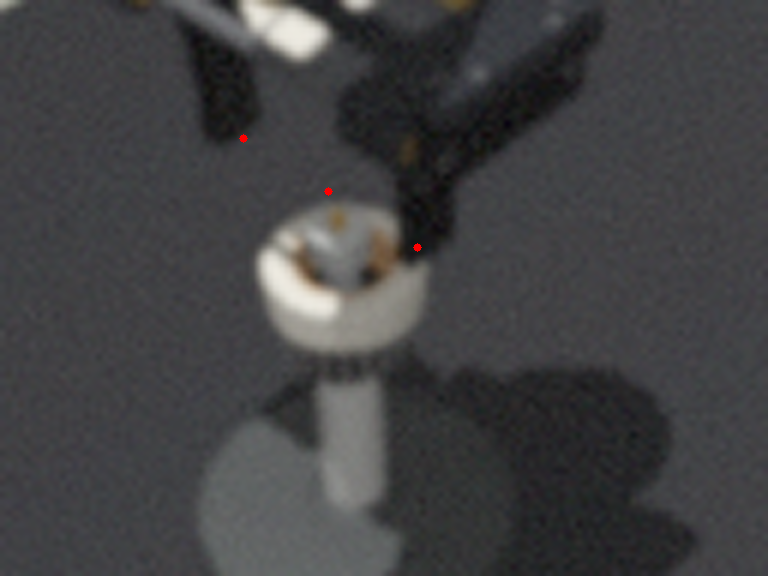

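Emit:
{"name": "servo_tool", "arguments": {"deltas": [{"slide": [0.2, -0.04, 0], "spin": 0}, {"slide": [0, 0, 0], "spin": 0}, {"slide": [0, 0, 0.7], "spin": 0}, {"slide": [0, 0, 0.7], "spin": 0}, {"slide": [0, 0, 0.5], "spin": 0}, {"slide": [0, 0, 0], "spin": 0}, {"slide": [0, 0, 0], "spin": 0}]}}

```text
time_s: 5.15
tcp_pos: [0.5663, 0.0852, 0.1416]
ee_rot: [[0.006, -1.0, 0.013], [-1.0, -0.006, 0.002], [-0.002, -0.013, -1.0]]
wrist_force: [-0.8, 0.4, 0.2]
gripper_width: 1.001
```

Emit:
{"name": "servo_tool", "arguments": {"deltas": [{"slide": [0, 0.16, 0.23], "spin": 0}, {"slide": [0, 0, 0.2], "spin": 0}, {"slide": [0, 0, 0], "spin": 0}, {"slide": [0, 0, 0], "spin": 0}]}}

```text
time_s: 5.55
tcp_pos: [0.5631, 0.0856, 0.1319]
ee_rot: [[0.006, -1.0, 0.016], [-1.0, -0.006, 0.004], [-0.003, -0.016, -1.0]]
wrist_force: [0.4, -1.0, 1.2]
gripper_width: 1.001
```

```bash
python3 - <<'E'
from h import *
from station import optics,sense
q=sense();print(q["tcp_pos"],q["ee_rot"],q["wrist_force"],q["joint_velocities"])
s=optics.capture("side")
x=cv2.resize(s["frame"][152:248,176:304,::-1],None,fx=6,fy=6,interpolation=cv2.INTER_CUBIC)
cv2.imwrite("pics/z3.png",x)
q=sense();print(q["tcp_pos"],q["ee_rot"],q["wrist_force"],q["joint_velocities"])
E
```

```text
[0.56307578 0.08560231 0.13188892] [[ 0.00609399 -0.99984952  0.01624202]
 [-0.99997535 -0.00603649  0.00358712]
 [-0.00348854 -0.01626348 -0.99986166]] [ 0.39126992 -1.00680848  1.20925838] [ 0.06979701  0.05161143 -0.16529029  0.01187134  0.15829336  0.03308418]
[0.5630474  0.08558716 0.13185746] [[ 0.00590474 -0.99985265  0.01611854]
 [-0.99997625 -0.00584666  0.00364803]
 [-0.00355326 -0.0161397  -0.99986343]] [ 0.42782048 -0.3362674  -0.16593526] [-0.01124079 -0.03847286  0.17943254 -0.09630094 -0.11172345 -0.05096025]
```

View pics/z3.png

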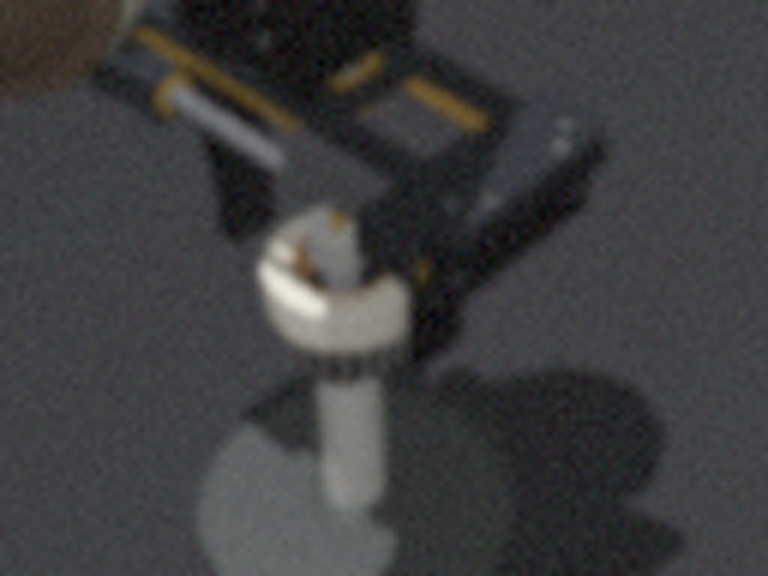

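Emit:
{"name": "servo_tool", "arguments": {"deltas": [{"slide": [0, 0, 0], "spin": 0}, {"slide": [0, 0, 0], "spin": 0}, {"slide": [0, 0, 0], "spin": 0}, {"slide": [0, 0, 0], "spin": 0}, {"slide": [0, 0, 0], "spin": 0}, {"slide": [0, 0, 0], "spin": 0}], "gripper": 255}}

```text
time_s: 6.2
tcp_pos: [0.5634, 0.0857, 0.1324]
ee_rot: [[0.006, -1.0, 0.017], [-1.0, -0.006, 0.004], [-0.004, -0.017, -1.0]]
wrist_force: [0.1, -0.1, -0.1]
gripper_width: 0.685
```

Emit:
{"name": "servo_tool", "arguments": {"deltas": [{"slide": [0, 0, -0.3], "spin": 0}, {"slide": [0, 0, -0.5], "spin": 0}, {"slide": [0, 0, -0.6], "spin": 0}, {"slide": [0, 0, 0], "spin": 0}]}}

```text
time_s: 6.6
tcp_pos: [0.5631, 0.0855, 0.1705]
ee_rot: [[0.006, -1.0, 0.018], [-1.0, -0.006, 0.004], [-0.004, -0.018, -1.0]]
wrist_force: [0.6, 0.6, -0.9]
gripper_width: 0.687
```

Emit:
{"name": "servo_tool", "arguments": {"deltas": [{"slide": [0, 0, -0.6], "spin": 0}, {"slide": [0, 0, -0.8], "spin": 0}, {"slide": [0, 0, -0.3], "spin": 0}, {"slide": [0, 0, 0], "spin": 0}, {"slide": [0, 0, 0], "spin": 0}]}}

```text
time_s: 7.1
tcp_pos: [0.5612, 0.0854, 0.2139]
ee_rot: [[0.005, -1.0, 0.016], [-1.0, -0.005, 0.005], [-0.005, -0.016, -1.0]]
wrist_force: [0.9, -0.7, -1.5]
gripper_width: 0.687
```

```bash
python3 - <<'E'
from h import *
from station import optics,sense
s=optics.capture("side")
x=cv2.resize(s["frame"][132:258,166:324,::-1],None,fx=4.5,fy=4.5,interpolation=cv2.INTER_CUBIC)
cv2.imwrite("pics/z4.png",x)
E
```

```text
(no output)
```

View pics/z4.png

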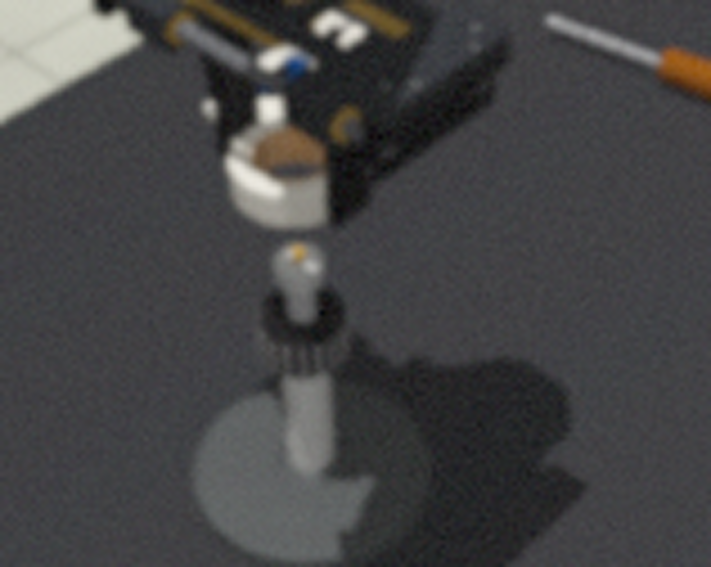

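The tape is held level in the jaws, at zoomed (278,175), and the post head shows free below it at (298,265). Moving sideways now.

Emit:
{"name": "servo_tool", "arguments": {"deltas": [{"slide": [0.5, 0, 0], "spin": 0}, {"slide": [0.9, 0, 0], "spin": 0}, {"slide": [0.9, 0, 0], "spin": 0}, {"slide": [0.9, 0, 0], "spin": 0}, {"slide": [0.9, 0, 0], "spin": 0}, {"slide": [0.9, 0, 0], "spin": 0}, {"slide": [0.8, 0, 0], "spin": 0}, {"slide": [0.3, 0, 0], "spin": 0}, {"slide": [0, 0, 0], "spin": 0}]}}

```text
time_s: 8.05
tcp_pos: [0.5572, -0.0782, 0.205]
ee_rot: [[0.004, -1.0, 0.0], [-1.0, -0.004, 0.002], [-0.002, -0.0, -1.0]]
wrist_force: [-0.7, 0.4, 0.3]
gripper_width: 0.686
```

Emit:
{"name": "servo_tool", "arguments": {"deltas": [{"slide": [0, 0, 0.8], "spin": 0}, {"slide": [0, 0, 0.9], "spin": 0}, {"slide": [0, 0, 0.9], "spin": 0}, {"slide": [0, 0, 0.9], "spin": 0}, {"slide": [0, 0, 0.9], "spin": 0}, {"slide": [0, 0, 0.9], "spin": 0}, {"slide": [0, 0, 0.6], "spin": 0}, {"slide": [0, 0, 0], "spin": 0}, {"slide": [0, 0, 0], "spin": 0}]}}

```text
time_s: 8.95
tcp_pos: [0.5582, -0.073, 0.0519]
ee_rot: [[0.01, -1.0, 0.002], [-1.0, -0.01, 0.002], [-0.002, -0.002, -1.0]]
wrist_force: [0.5, 0.4, -0.9]
gripper_width: 0.689
```

Emit:
{"name": "servo_tool", "arguments": {"deltas": [{"slide": [0, 0, 0.6], "spin": 0}, {"slide": [0, 0, 0.5], "spin": 0}, {"slide": [0, 0, 0.3], "spin": 0}, {"slide": [0, 0, 0.1], "spin": 0}, {"slide": [0, 0, 0], "spin": 0}, {"slide": [0, 0, 0], "spin": 0}]}}

```text
time_s: 9.55
tcp_pos: [0.562, -0.0716, 0.0172]
ee_rot: [[0.013, -1.0, 0.01], [-1.0, -0.013, 0.003], [-0.003, -0.01, -1.0]]
wrist_force: [-0.1, 0.3, -0.3]
gripper_width: 0.686
```

Emit:
{"name": "servo_tool", "arguments": {"deltas": [{"slide": [0, 0, 0.25], "spin": 0}, {"slide": [0, 0, 0.1], "spin": 0}, {"slide": [0, 0, 0], "spin": 0}, {"slide": [0, 0, 0], "spin": 0}]}}

```text
time_s: 9.95
tcp_pos: [0.5629, -0.0716, 0.0088]
ee_rot: [[0.013, -1.0, 0.012], [-1.0, -0.013, 0.003], [-0.003, -0.013, -1.0]]
wrist_force: [0.4, 0.3, -0.9]
gripper_width: 0.688
```

Emit:
{"name": "servo_tool", "arguments": {"deltas": [{"slide": [0, 0, 0.12], "spin": 0}, {"slide": [0, 0, 0.04], "spin": 0}, {"slide": [0, 0, 0], "spin": 0}]}}

```text
time_s: 10.25
tcp_pos: [0.5631, -0.0716, 0.0046]
ee_rot: [[0.013, -1.0, 0.013], [-1.0, -0.013, 0.003], [-0.003, -0.013, -1.0]]
wrist_force: [0.2, -0.1, -0.5]
gripper_width: 0.69
```

Emit:
{"name": "servo_tool", "arguments": {"deltas": [{"slide": [0, 0, 0], "spin": 0}, {"slide": [0, 0, 0], "spin": 0}, {"slide": [0, 0, 0], "spin": 0}, {"slide": [0, 0, 0], "spin": 0}], "gripper": 0}}

```text
time_s: 10.65
tcp_pos: [0.5635, -0.0716, 0.0049]
ee_rot: [[0.013, -1.0, 0.014], [-1.0, -0.013, 0.003], [-0.003, -0.014, -1.0]]
wrist_force: [0.4, 1.0, 0.4]
gripper_width: 0.952
```

Emit:
{"name": "servo_tool", "arguments": {"deltas": [{"slide": [0, 0, -0.4], "spin": 0}, {"slide": [0, 0, -1], "spin": 0}, {"slide": [0, 0, -1], "spin": 0}, {"slide": [0, 0, -1], "spin": 0}, {"slide": [0, 0, -1], "spin": 0}, {"slide": [0, 0, -1], "spin": 0}, {"slide": [0, 0, -1], "spin": 0}, {"slide": [0, 0, -1], "spin": 0}, {"slide": [0, 0, -1], "spin": 0}, {"slide": [0, 0, 0], "spin": 0}]}}

```text
time_s: 11.65
tcp_pos: [0.5599, -0.0728, 0.2309]
ee_rot: [[0.014, -1.0, 0.019], [-1.0, -0.013, 0.002], [-0.002, -0.019, -1.0]]
wrist_force: [0.5, -1.4, 0.2]
gripper_width: 1.0
```

```bash
python3 - <<'E'
from h import *
from station import optics,sense
q=sense();print(q["tcp_pos"],q["ee_rot"])
s=optics.capture("side");t=optics.capture("top")
a=s["frame"][120:260,190:370,::-1];b=t["frame"][130:270,190:370,::-1]
cv2.imwrite("pics/z5.png",np.hstack([cv2.resize(x,None,fx=2.2,fy=2.2,interpolation=cv2.INTER_CUBIC) for x in(a,b)]))
E
```

```text
[ 0.55989295 -0.0728441   0.23093623] [[ 0.01351922 -0.99972827  0.01898975]
 [-0.9999067  -0.01347958  0.0022136 ]
 [-0.00195702 -0.01901791 -0.99981723]]
```

View pics/z5.png

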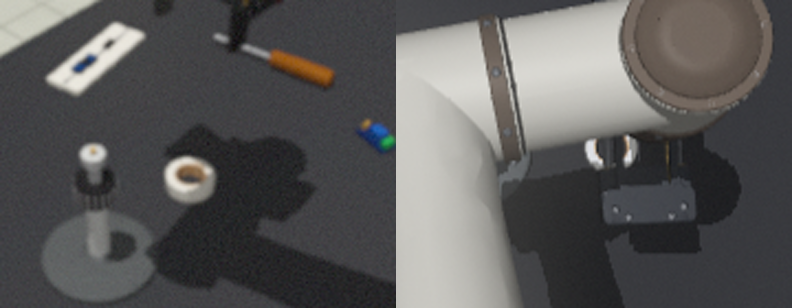

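Emit:
{"name": "servo_tool", "arguments": {"deltas": [{"slide": [-0.5, 0, 0], "spin": 0}, {"slide": [-0.9, 0, 0], "spin": 0}, {"slide": [-0.9, 0, 0], "spin": 0}, {"slide": [-0.9, 0, 0], "spin": 0}, {"slide": [-0.9, 0, 0], "spin": 0}, {"slide": [-0.9, 0, 0], "spin": 0}, {"slide": [-0.6, 0, 0], "spin": 0}, {"slide": [-0.2, 0, 0], "spin": 0}, {"slide": [0, 0, 0], "spin": 0}, {"slide": [0, 0, 0], "spin": 0}]}}

```text
time_s: 12.75
tcp_pos: [0.5491, 0.0809, 0.2159]
ee_rot: [[0.012, -1.0, -0.011], [-1.0, -0.012, -0.002], [0.002, 0.011, -1.0]]
wrist_force: [0.7, 0.1, -0.2]
gripper_width: 0.998
```

```bash
python3 - <<'E'
from h import *
from station import optics,sense
q=sense();print(q["tcp_pos"],q["ee_rot"][:,2])
s=optics.capture("side")
a=s["frame"][165:255,190:290,::-1]
cv2.imwrite("pics/z6.png",cv2.resize(a,None,fx=6.5,fy=6.5,interpolation=cv2.INTER_CUBIC))
for p in([.5632,.0855,.168],[.5632,.0855,.163],[.5632,.0855,.128],[.5632,.0855,.012]): u=proj(s,p);print(p,u,(u-[190,165]+.5)*6.5)
E
```

```text
[0.54908982 0.08091704 0.2158865 ] [-0.0105314  -0.00206033 -0.99994242]
[0.5632, 0.0855, 0.168] [231.50255818 187.82452549] [273.0166282 151.6094157]
[0.5632, 0.0855, 0.163] [231.6175232  189.51263823] [273.76390077 162.58214849]
[0.5632, 0.0855, 0.128] [232.39610034 200.94503817] [278.82465219 236.8927481 ]
[0.5632, 0.0855, 0.012] [234.68697299 234.58354485] [293.71532444 455.54304152]
```

View pics/z6.png

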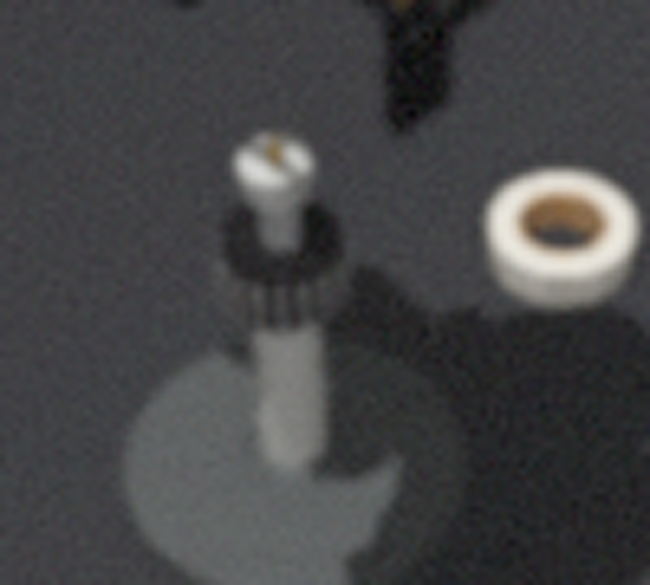

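Emit:
{"name": "servo_tool", "arguments": {"deltas": [{"slide": [-0.18, -0.5, 0], "spin": 0.08}, {"slide": [0, 0, 0.2], "spin": 0}, {"slide": [0, 0, 0.4], "spin": 0}, {"slide": [0, 0, 0.3], "spin": 0}, {"slide": [0, 0, 0], "spin": 0}, {"slide": [0, 0, 0], "spin": 0}], "gripper": 120}}

```text
time_s: 13.4
tcp_pos: [0.5596, 0.0814, 0.1906]
ee_rot: [[-0.005, -1.0, -0.013], [-1.0, 0.005, -0.003], [0.003, 0.013, -1.0]]
wrist_force: [0.0, 0.2, -0.3]
gripper_width: 0.568
```

Emit:
{"name": "servo_tool", "arguments": {"deltas": [{"slide": [-0.25, -0.15, 0], "spin": 0}, {"slide": [0, 0, 0], "spin": 0}, {"slide": [0, 0, 0], "spin": 0}]}}

```text
time_s: 13.7
tcp_pos: [0.5638, 0.0883, 0.1911]
ee_rot: [[-0.005, -1.0, -0.012], [-1.0, 0.005, -0.002], [0.002, 0.012, -1.0]]
wrist_force: [0.5, -0.4, -0.1]
gripper_width: 0.533
```

Emit:
{"name": "servo_tool", "arguments": {"deltas": [{"slide": [0.1, 0, 0], "spin": 0}, {"slide": [0, 0, 0.4], "spin": 0}, {"slide": [0, 0, 0.4], "spin": 0}, {"slide": [0, 0, 0.2], "spin": 0}, {"slide": [0, 0, 0], "spin": 0}, {"slide": [0, 0, 0], "spin": 0}]}}

```text
time_s: 14.3
tcp_pos: [0.563, 0.0854, 0.1634]
ee_rot: [[-0.005, -1.0, -0.013], [-1.0, 0.005, -0.003], [0.003, 0.013, -1.0]]
wrist_force: [-0.4, -0.3, 0.8]
gripper_width: 0.528
```

Emit:
{"name": "servo_tool", "arguments": {"deltas": [{"slide": [0, 0, -0.4], "spin": 0}, {"slide": [0, 0, -0.4], "spin": 0}, {"slide": [0, 0, -0.4], "spin": 0}, {"slide": [0, 0, -0.2], "spin": 0}, {"slide": [0, 0, 0], "spin": 0}, {"slide": [0, 0, 0.9], "spin": 0}, {"slide": [0, 0, 0.9], "spin": 0}, {"slide": [0, 0, 0], "spin": 0}, {"slide": [0, 0, 0], "spin": 0}]}}

```text
time_s: 15.2
tcp_pos: [0.5656, 0.0862, 0.1603]
ee_rot: [[-0.004, -1.0, -0.004], [-1.0, 0.004, 0.0], [-0.0, 0.004, -1.0]]
wrist_force: [0.7, 0.7, 0.8]
gripper_width: 0.531
```

Emit:
{"name": "servo_tool", "arguments": {"deltas": [{"slide": [0, 0.1, 0], "spin": 0}, {"slide": [0, 0, 0.45], "spin": 0}, {"slide": [0, 0, 0.45], "spin": 0}, {"slide": [0, 0, 0.05], "spin": 0}, {"slide": [0, 0, 0], "spin": 0}]}}

```text
time_s: 15.7
tcp_pos: [0.5639, 0.0867, 0.1371]
ee_rot: [[-0.004, -1.0, -0.001], [-1.0, 0.004, 0.002], [-0.002, 0.001, -1.0]]
wrist_force: [-0.4, -0.0, -0.2]
gripper_width: 0.53
```

Emit:
{"name": "servo_tool", "arguments": {"deltas": [{"slide": [0.03, 0, 0], "spin": 0}, {"slide": [0, 0, 0], "spin": 0}, {"slide": [0, 0, 0], "spin": 0}, {"slide": [0, 0, 0], "spin": 0}], "gripper": 167}}

```text
time_s: 16.1
tcp_pos: [0.5644, 0.086, 0.1376]
ee_rot: [[-0.004, -1.0, 0.0], [-1.0, 0.004, 0.002], [-0.002, -0.0, -1.0]]
wrist_force: [0.6, 0.4, 0.3]
gripper_width: 0.356
```

```bash
python3 - <<'E'
from h import *
from station import optics,sense
q=sense();print(q["tcp_pos"],q["ee_rot"][:,2],q["wrist_force"],q["gripper_width"])
s=optics.capture("side")
a=s["frame"][150:250,185:300,::-1]
cv2.imwrite("pics/z7.png",cv2.resize(a,None,fx=6,fy=6,interpolation=cv2.INTER_CUBIC))
E
```

```text
[0.56443719 0.08595537 0.13758519] [ 4.43635776e-04  1.69725810e-03 -9.99998461e-01] [0.62516542 0.37360748 0.33442261] 0.35581054678887625
```

View pics/z7.png

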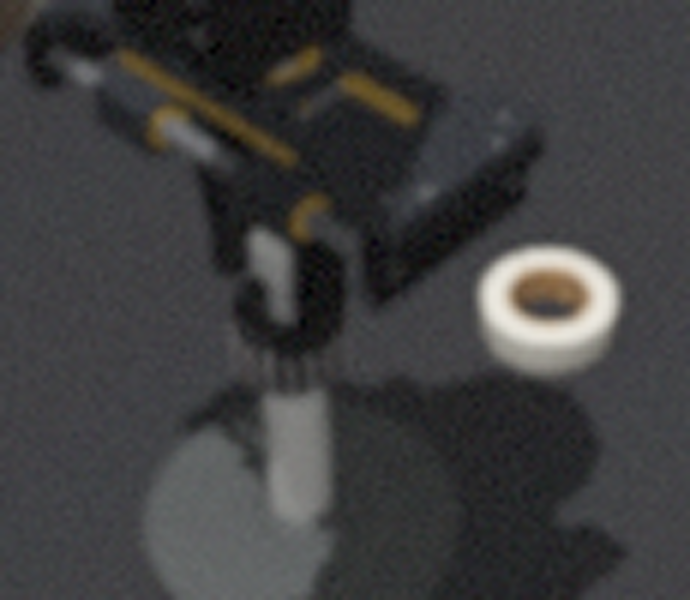

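Emit:
{"name": "servo_tool", "arguments": {"deltas": [{"slide": [0, 0.04, 0], "spin": 0}, {"slide": [0, 0, 0], "spin": 0}, {"slide": [0, 0, 0], "spin": 0}], "gripper": 174}}

```text
time_s: 16.45
tcp_pos: [0.5635, 0.086, 0.1379]
ee_rot: [[-0.004, -1.0, 0.001], [-1.0, 0.004, 0.002], [-0.002, -0.001, -1.0]]
wrist_force: [-0.3, 0.2, -0.7]
gripper_width: 0.319
```

Emit:
{"name": "servo_tool", "arguments": {"deltas": [{"slide": [0, 0, 0], "spin": 0}, {"slide": [0, 0, 0], "spin": 0}], "gripper": 178}}

```text
time_s: 16.65
tcp_pos: [0.5635, 0.086, 0.138]
ee_rot: [[-0.004, -1.0, 0.001], [-1.0, 0.004, 0.002], [-0.002, -0.001, -1.0]]
wrist_force: [-0.2, 0.4, 0.1]
gripper_width: 0.305
```

Emit:
{"name": "servo_tool", "arguments": {"deltas": [{"slide": [0, 0, 0], "spin": 0}, {"slide": [0, 0, 0], "spin": 0}], "gripper": 181}}

```text
time_s: 16.85
tcp_pos: [0.5634, 0.086, 0.1379]
ee_rot: [[-0.004, -1.0, 0.001], [-1.0, 0.004, 0.002], [-0.002, -0.001, -1.0]]
wrist_force: [0.5, -0.5, 0.6]
gripper_width: 0.297
```

Emit:
{"name": "servo_tool", "arguments": {"deltas": [{"slide": [0, 0, 0], "spin": 0}, {"slide": [0, 0, 0], "spin": 0}, {"slide": [0, 0, 0], "spin": 0}, {"slide": [0, 0, 0], "spin": 0}], "gripper": 255}}

```text
time_s: 17.25
tcp_pos: [0.5628, 0.0859, 0.1379]
ee_rot: [[-0.004, -1.0, -0.0], [-1.0, 0.004, 0.002], [-0.002, 0.0, -1.0]]
wrist_force: [-0.3, 0.5, 0.0]
gripper_width: 0.262
```

```bash
python3 - <<'E'
from station import sense
q=sense();print(q["tcp_pos"],q["ee_rot"][:,2],q["wrist_force"],q["moment"],q["gripper_width"])
E
```

```text
[0.56282411 0.0858939  0.13791966] [-3.70084931e-04  1.59591979e-03 -9.99998658e-01] [-0.31735087  0.53944753  0.04614249] [ 0.10082939  0.13568683 -0.00864759] 0.2621314234998332
```

Emit:
{"name": "servo_tool", "arguments": {"deltas": [{"slide": [0, 0, -0.1], "spin": 0}, {"slide": [0, 0, -0.15], "spin": 0}, {"slide": [0, 0, -0.2], "spin": 0}, {"slide": [0, 0, 0], "spin": 0}]}}

```text
time_s: 17.65
tcp_pos: [0.5627, 0.0858, 0.1491]
ee_rot: [[-0.004, -1.0, -0.001], [-1.0, 0.004, 0.002], [-0.002, 0.001, -1.0]]
wrist_force: [0.3, -0.7, -1.5]
gripper_width: 0.266
```

```bash
python3 - <<'E'
from station import sense
q=sense();print(q["tcp_pos"],q["ee_rot"][:,2],q["wrist_force"],q["moment"],q["gripper_width"])
E
```

```text
[0.56268035 0.08583722 0.1491188 ] [-0.00124108  0.0015483  -0.99999803] [ 0.27957467 -0.73635405 -1.49426429] [ 0.07197339 -0.08051066  0.05448907] 0.265588807892611
```

Only about the post's own weight (1.5 N) is on the wrist, so it is not binding. Continuing.

Emit:
{"name": "servo_tool", "arguments": {"deltas": [{"slide": [0, 0, -0.15], "spin": 0}, {"slide": [0, 0, -0.2], "spin": 0}, {"slide": [0, 0, -0.2], "spin": 0}, {"slide": [0, 0, -0.2], "spin": 0}, {"slide": [0, 0, -0.1], "spin": 0}, {"slide": [0, 0, 0], "spin": 0}]}}

```text
time_s: 18.25
tcp_pos: [0.5627, 0.0859, 0.1726]
ee_rot: [[-0.004, -1.0, -0.001], [-1.0, 0.004, 0.002], [-0.002, 0.001, -1.0]]
wrist_force: [0.1, -0.2, -1.9]
gripper_width: 0.261
```

Emit:
{"name": "servo_tool", "arguments": {"deltas": [{"slide": [0, 0, -0.15], "spin": 0}, {"slide": [0, 0, -0.2], "spin": 0}, {"slide": [0, 0, -0.2], "spin": 0}, {"slide": [0, 0, -0.2], "spin": 0}, {"slide": [0, 0, -0.15], "spin": 0}, {"slide": [0, 0, -0.08], "spin": 0}, {"slide": [0, 0, 0], "spin": 0}, {"slide": [0, 0, 0], "spin": 0}]}}

```text
time_s: 19.05
tcp_pos: [0.5625, 0.0857, 0.1993]
ee_rot: [[-0.004, -1.0, -0.001], [-1.0, 0.004, 0.002], [-0.002, 0.001, -1.0]]
wrist_force: [-0.7, -0.9, -1.7]
gripper_width: 0.263
```

```bash
python3 - <<'E'
from h import *
from station import optics,sense
q=sense();print(q["tcp_pos"],q["ee_rot"][:,2],q["wrist_force"],q["gripper_width"])
s=optics.capture("side")
a=s["frame"][155:255,185:285,::-1]
cv2.imwrite("pics/z8.png",cv2.resize(a,None,fx=6,fy=6,interpolation=cv2.INTER_CUBIC))
E
```

```text
[0.56248665 0.08572761 0.19929677] [-0.00113165  0.00199662 -0.99999737] [-0.74680051 -0.87693646 -1.70992823] 0.26282511952953813
```

View pics/z8.png

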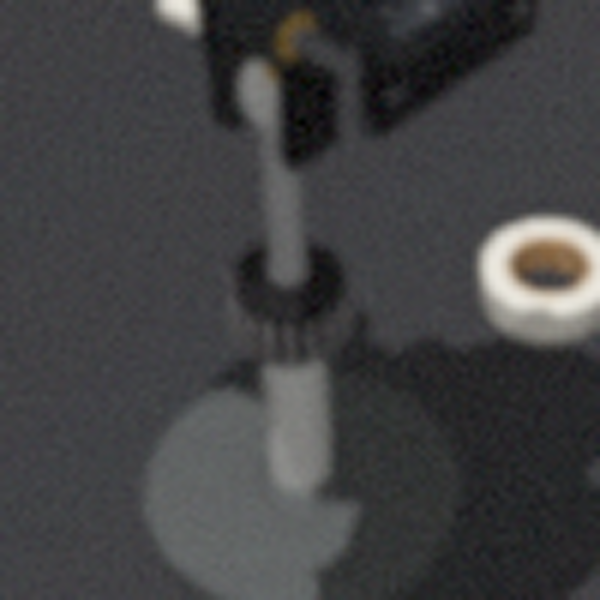

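Emit:
{"name": "servo_tool", "arguments": {"deltas": [{"slide": [0, 0, -0.1], "spin": 0}, {"slide": [0, 0, -0.08], "spin": 0}, {"slide": [0, 0, 0], "spin": 0}, {"slide": [0, 0, 0], "spin": 0}, {"slide": [0, 0, 0], "spin": 0}]}}

```text
time_s: 19.6
tcp_pos: [0.5623, 0.0857, 0.2036]
ee_rot: [[-0.004, -1.0, -0.002], [-1.0, 0.004, 0.002], [-0.002, 0.002, -1.0]]
wrist_force: [0.0, 0.8, -2.0]
gripper_width: 0.263
```

```bash
python3 - <<'E'
from h import *
from station import optics,sense
q=sense();print(q["tcp_pos"],q["ee_rot"][:,2],q["wrist_force"],q["gripper_width"],q["joint_velocities"])
s=optics.capture("side")
a=s["frame"][175:235,195:275,::-1]
cv2.imwrite("pics/z9.png",cv2.resize(a,None,fx=9,fy=9,interpolation=cv2.INTER_CUBIC))
for p in([.5632,.0855,.128],[.5632,.0855,.1325]): u=proj(s,p);print(p,(u-[195,175]+.5)*9)
E
```

```text
[0.56226669 0.08565208 0.20359885] [-0.00220101  0.00157754 -0.99999633] [ 0.04845532  0.75861664 -1.98858439] 0.26339655691483793 [-0.0183678  -0.01374238 -0.00842272  0.00737149 -0.0183499   0.00916807]
[0.5632, 0.0855, 0.128] [341.06490304 238.00534352]
[0.5632, 0.0855, 0.1325] [340.18640615 225.10575122]
```

View pics/z9.png

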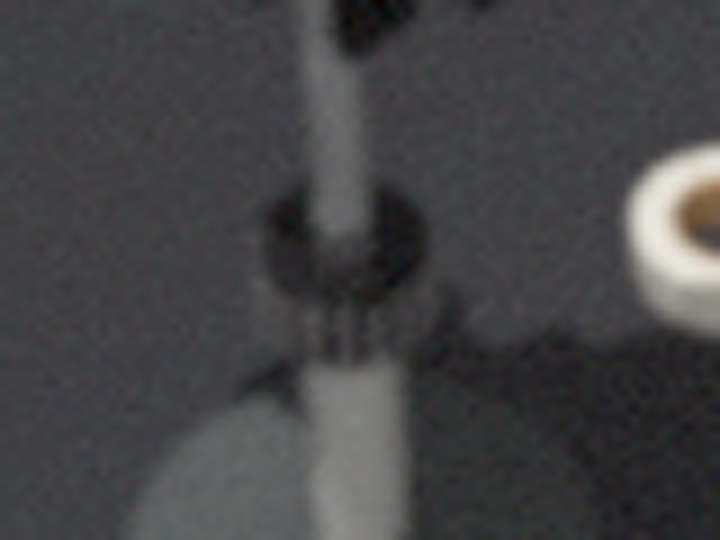

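```bash
python3 - <<'E'
from h import *
from station import optics,sense
s=optics.capture("side")
f=np.array([-.74,.67,0])*.007
for z in(.124,.128,.130,.132,.134,.136): print(z,proj(s,np.array([.5629,.0857,z])+f))
g=s["frame"].astype(float).mean(2)
for v in range(194,214): print(v,g[v,229:236].round().astype(int))
print(sense()["tcp_pos"])
E
```

```text
0.124 [232.66743212 204.51212898]
0.128 [232.58130997 203.24617102]
0.13 [232.53803708 202.61007829]
0.132 [232.49462203 201.9718961 ]
0.134 [232.45106415 201.33161414]
0.136 [232.40736271 200.68922202]
194 [ 73  89  99 100  99  96  81]
195 [ 61  85  94 103 102  92  79]
196 [ 62  88 101 101 101  95  75]
197 [ 62  93 101  99 102  96  81]
198 [ 68  98 104 104 103  98  80]
199 [ 59  91 101 105 101  92  78]
200 [ 50  73  96 100  94  88  68]
201 [44 62 76 78 74 66 59]
202 [44 59 65 64 65 61 61]
203 [45 53 56 69 61 58 48]
204 [42 45 53 54 55 48 37]
205 [41 46 44 42 48 35 39]
206 [43 42 46 40 42 40 40]
207 [45 49 43 39 37 41 38]
208 [54 53 36 48 48 39 35]
209 [73 67 49 56 62 44 44]
210 [77 70 52 59 68 50 52]
211 [73 67 51 58 67 57 51]
212 [73 70 51 57 68 55 51]
213 [65 67 43 57 71 54 48]
[0.56225605 0.0856548  0.20355443]
```

Emit:
{"name": "servo_tool", "arguments": {"deltas": [{"slide": [0, 0, -0.03], "spin": 0}, {"slide": [0, 0, 0], "spin": 0}, {"slide": [0, 0, 0], "spin": 0}, {"slide": [0, 0, 0], "spin": 0}]}}

```text
time_s: 20.1
tcp_pos: [0.5622, 0.0857, 0.2043]
ee_rot: [[-0.004, -1.0, -0.002], [-1.0, 0.004, 0.002], [-0.001, 0.002, -1.0]]
wrist_force: [0.7, 0.2, -1.9]
gripper_width: 0.264
```

```bash
python3 - <<'E'
from h import *
from station import optics,sense
for i in range(5): s=optics.capture("side")
t=optics.capture("top")
q=sense();print(q["time_s"],q["tcp_pos"],q["ee_rot"][:,2],q["wrist_force"],q["gripper_width"])
g=s["frame"].astype(float).mean(2)
for v in range(197,208): print(v,g[v,229:236].round().astype(int))
cv2.imwrite("pics/z10.png",np.hstack([s["frame"][110:360,100:400,::-1],t["frame"][70:320,100:430,::-1]]))
E
```

```text
20.4 [0.56223149 0.08563688 0.20424563] [-0.0024346   0.00150261 -0.99999591] [ 0.20469568  0.65660745 -1.37366245] 0.260912926044949
197 [ 65  94 101 101 100  99  81]
198 [ 67  96 104 100 102  96  80]
199 [ 58  87 100 101  99  92  78]
200 [47 70 92 95 89 88 72]
201 [39 59 72 76 72 68 61]
202 [49 61 67 70 68 65 64]
203 [48 55 64 65 66 59 53]
204 [37 44 55 54 56 51 42]
205 [44 45 49 46 36 46 37]
206 [41 42 40 43 40 42 30]
207 [43 46 36 43 38 43 38]
```

View pics/z10.png

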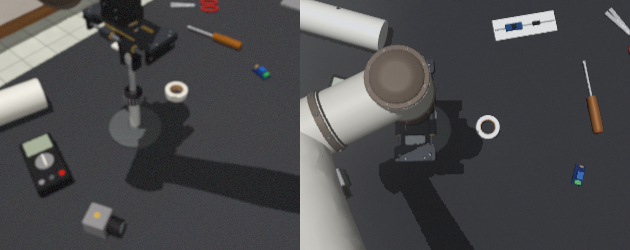

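The stand is upright where it was, the tape lies flat beside it, and the other things are untouched. The groove's dark band starts at about row 201, with post showing again below it at rows 202–203. The hold is steady, so I'm handing in.

```bash
python3 -c "
from station import r,sense
r.finish_job();q=sense();print(q['time_s'],q['tcp_pos'],q['gripper_width'])"
```

```text
the job is handed in; nothing more can be done
the job is handed in; nothing more can be done
```

I lifted the tape off the post and laid it flat on the counter beside the stand. I then drew the post up about 66 mm by its head, and the arm was holding it there when I handed the job in at about 20.4 s.

**Groove height:** By the arm's travel, the middle of the groove is about 4.3 mm above the collar top. The side image puts it 1–2 mm higher, at roughly 5–6 mm. That difference is about what the 2 mm camera calibration allows, and I did not resolve it further.

**Binding:** During the draw the wrist read no more than about 2 N downward, which is roughly the post's own weight. The tool's tilt stayed within about 0.2°. I saw no sign of binding or of the stand lifting.

**Surroundings:** In the last pictures the stand is upright in its place, the tape lies flat, and the multimeter, camera, relay board and screwdriver look undisturbed. I judged the bystanders by eye and did not measure them again.

**Not checked:** The final reading I asked for just after handing in did not come back. My last check of the hold is therefore from just before: steady to about 0.1 mm over 0.3 s, with the grip closed on the head.

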